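# Line up the junction boxes in the packing case and shut it

## Task

Slide the three round junction boxes along the bench, without lifting them, into the yellow packing case through its open front, so that they stand side by side in one neat row against its back wall. Then gently lower the case's lid until it is fully closed. Leave the other things on the bench where they are.

Things in the scene. Friction and masses are not known exactly. Their poses are not given: they have to be found in the camera images.
- box_a: loose round conduit junction box: upright cylinder 90 mm in diameter and 45 mm high, blue cover with a bare-metal centre disc, metal sides, about 0.35 kg, slides on the bench; no handle and too wide to grasp. Origin: centre of its underside, z up
- box_b: loose round conduit junction box: upright cylinder 90 mm in diameter and 45 mm high, blue cover with a bare-metal centre disc, metal sides, about 0.35 kg, slides on the bench; no handle and too wide to grasp. Origin: centre of its underside, z up
- box_c: loose round conduit junction box: upright cylinder 90 mm in diameter and 45 mm high, blue cover with a bare-metal centre disc, metal sides, about 0.35 kg, slides on the bench; no handle and too wide to grasp. Origin: centre of its underside, z up
- case: yellow packing case fixed to the bench: back and two side walls 55 mm high, 6 mm thick; open front, no step (the bench is its floor, black liner). Origin: centre of the bay, at bench level. x points from the open front to the back wall, y along the row, z up. Bay 110 mm deep (x -55 to +55 mm), 300 mm wide (y -150 to +150 mm)
- case_back (a point): middle of the foot of the back wall's inner face (case x = +55 mm); the three boxes just fit side by side along this wall, each with its centre 45 mm in front of it
- lid (a joint): angle of the case's lid in rad: 0 closed (lying level on the walls), about 1.57 upright, at most 1.75. Starts open. The stiff hinge holds it at any angle; about 1 to 5 N near the free edge moves it. A flat panel, 118 mm from hinge to free edge, 312 mm wide, 8 mm thick, yellow frame with clear windows, a yellow bar along its middle
- lid_hinge (a point): middle of the lid's hinge line, along the top of the back wall (case x = +58 mm, z = 56 mm); on the lid's underside; the lid rises about the case's y axis and its upper (outer) face is 8 mm off that line
- lid_edge (a point): middle of the lid's free edge, on its upper (outer) face; it moves with the lid
- bowl: white ceramic bowl, 120 mm across, 55 mm high; a bystander, to be left where it is. Origin: centre of its underside
- tape: roll of amber packing tape lying flat, 104 mm across, 48 mm high; a bystander, to be left where it is. Origin: centre of its underside
- mug: blue mug, 80 mm across, 90 mm high; a bystander, to be left where it is. Origin: centre of its underside
- wrench: open wrench 200 mm long lying on the bench; a bystander, to be left where it is. Origin: in the middle of its length
- screwdriver: screwdriver 190 mm long lying on the bench; a bystander, to be left where it is. Origin: in the middle of its length
There are look-alikes about, which are no part of the job. What is shaped like the box_a but purple or turquoise is not meant. Leave any green look-alike of the box_b alone.

How it is judged:
By the outcome, as a careful person would: the job done as asked, in the order asked, and still so for the second after the job is handed in, with the robot touching nothing.
It also fails if it takes over 72 s, if anything falls off the work surface, if the arm or the gripper's body presses on something with over 40 N, if the wrist force passes 120 N, or if a joint passes its speed limit or range.

## Robot

A 6-joint arm with a two-finger parallel gripper is mounted at the origin on the work surface. World frame = base frame: x ahead of the robot, y to its left, z up, the work surface at z = 0. Lengths are in mm, angles in rad, forces in N, time in s.
With the tool pointing down it reaches from about 275 to 850 mm from the base axis. Payload 5.2 kg.
Tool frame: the origin (TCP) lies on the centre line of the jaws, within the pads' length; the fingertips stand 22 mm ahead of it and the grasp point (between the pads) lies 3 mm ahead of it; z points along the fingers, y is the direction in which the jaws open and shut (so a half turn about z gives the same grasp; the last joint's range is limited). The gripper opens to 85 mm and grips with 20 to 120 N. Pads are 22 mm wide; open, the fingers measure 114 mm over their backs; the gripper's body (76 mm by 85 mm) begins 54 mm behind the grasp point. The pads swing forward as they close: fully open they stand 13 mm farther back than shut.
Start: joints at [0.984, 0.259, 1.535, -0, 1.348, -0.203], TCP at [205.925, 510, 253.31] pointing down, gripper open.
Joint ranges: [-3.14, 3.14], [-0.91, 2.08], [0.19, 2.58], [-1.22, 4.36], [0.22, 2.71], [-3.12, 3.12]. Speed limits (rad/s): [2.57, 2.57, 3.14, 3.14, 3.14, 3.14].

## Interface

Orientations are given as a unit quaternion [w, x, y, z].
In Python, from station import get_state, capture, camera_params, hand_in gives the robot as it stands.
- The arm moves only by the shell command python3 -m jog 'ROWS' [FORCE]. ROWS is JSON, a list of rows, each a list of 7 numbers: the turn, a rotation vector about the tool's x, y, z in rad, then the shift along the tool's x, y, z in m, then the finger opening in m, from 0 to 0.0854. A call has 1 to 20 rows; each row is the pose to reach, as a shift and turn from the pose commanded when the call began, along the tool's axes at that moment; what a row does not reach only later rows make up. A row lasts 1/12 s, in which the tool goes at most 41.7 mm and 7.16 degrees, less where a joint would pass 70% of its speed; a pose out of reach is approached as far as the arm can. A call with a gripper value outside its range is refused whole. The fingers move at their own pace and stop on an object; FORCE is the grip in N (left out, the last holds). Time passes only in rows, so rows that repeat a pose let the fingers close. It gives the time, the measured TCP pose, the force and the opening at its end, in the units of the state.
- get_state(): the state, without advancing time (a new reading comes with each control period).
- capture(name): name is "scene" or "side" or "wrist"; returns the picture (420x560x3 uint8, blue, green, red); there is no depth.
- camera_params(name): a dict with "vertical_fov" (degrees; the focal length in pixels is half the picture's height over the tangent of half this angle, whatever the lens; pixels are square), "cx", "cy" (the principal point, pixels), "world_from_camera" (4x4, takes a point from camera to world coordinates); the wrist camera has in their place "T_tool_cam" (4x4, takes a point from camera to tool coordinates, whose origin is the TCP and whose axes are the flange's). Camera axes: x right, y up, looking along -z (the intrinsics and any distortion apply to the point x, -y, -z); pixel columns grow to the right and rows downward; lengths in mm; the calibration is good to about 2 mm. A picture is of the moment at which its call begins: read the wrist's pose just before it. camera_params takes no time and is no camera call.
- hand_in(): hands the job in, once; it reports no verdict.
The state is a dict: "time_s": time; "joint_pos": joint angles; "qvel": joint speeds; "joint_torque": joint torques, N m; "tool_pos": TCP position; "ee_rot": TCP orientation; "ft_force": force on the tool from outside, world axes, zero at the start; "moment": the same for the moment, N m; "opening": finger opening in mm.
Only numpy, scipy, OpenCV 4.12 (cv2) and the standard library are available. Lean on these libraries where they do the work, as an engineer would, in place of code of your own. Each camera call takes 0.05 s, during which the arm holds its last target.

## Working session

There is one attempt and no reset: what is moved stays moved. The work goes in short steps, Python scripts to look and compute and a shell command to move; the robot and the scene stay as the last step left them, time stands still between calls to the robot, and variables do not carry over. Pictures are saved under pics/ and viewed, and the job is handed in when it is done.

```bash
ls; mkdir -p pics; python3 - <<'E'
from station import *
import cv2
s=get_state();print(s)
for n in("scene","side","wrist"):
    cv2.imwrite(f"pics/{n}0.png",capture(n)); print(n,camera_params(n))
E
```

```text
pics
{'time_s': 0.0, 'joint_pos': array([ 9.84158635e-01,  2.59375996e-01,  1.53605925e+00, -3.06780284e-05,
        1.34800305e+00, -2.02769550e-01]), 'qvel': array([-0.00023917, -0.00103468, -0.00019744,  0.00049277, -0.00081418,
       -0.00067649]), 'joint_torque': array([-1.05580068e-03, -4.46026325e+01, -2.90573984e+01, -4.14936649e-04,
        1.14738126e-02,  4.36266788e-06]), 'tool_pos': array([205.68233035, 509.57733544, 252.46646278]), 'ee_rot': array([-3.41048832e-04,  1.90754384e-01,  9.81637363e-01, -8.57614717e-04]), 'ft_force': array([ 0.01481109, -0.55937504,  0.45243442]), 'moment': array([ 0.02856501, -0.01312032, -0.0242728 ]), 'opening': 85.35687293049557}
scene {'vertical_fov': 49.9567315955236, 'cx': 278.21681462224416, 'cy': 204.75427173783666, 'world_from_camera': array([[ 8.32731532e-01, -3.56360806e-01,  4.23751309e-01,
         1.07286937e+03],
       [ 5.53169816e-01,  5.02726294e-01, -6.64281136e-01,
        -9.32813117e+02],
       [ 2.36928361e-02,  7.87574282e-01,  6.15764078e-01,
         8.56613749e+02],
       [ 0.00000000e+00,  0.00000000e+00,  0.
[... 246 characters left out ...]
  [-3.05719416e-01,  6.27100979e-01, -7.16435623e-01,
        -8.85239280e+02],
       [ 7.74994289e-03,  7.54076328e-01,  6.56741067e-01,
         7.91613902e+02],
       [ 0.00000000e+00,  0.00000000e+00,  0.00000000e+00,
         1.00000000e+00]])}
wrist {'vertical_fov': 69.06219233837066, 'cx': 273.9129870417309, 'cy': 209.12782977758968, 'T_tool_cam': array([[-1.20051607e-03,  9.64809221e-01,  2.62948142e-01,
         6.65105847e+01],
       [ 9.99998736e-01,  8.84093963e-04,  1.32167711e-03,
         2.55187220e-01],
       [ 1.04269540e-03,  2.62949396e-01, -9.64809063e-01,
        -1.20267686e+02],
       [ 0.00000000e+00,  0.00000000e+00,  0.00000000e+00,
         1.00000000e+00]])}
```

View pics/scene0.png

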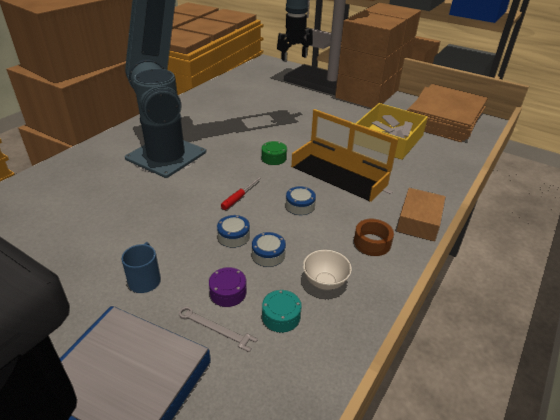

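View pics/side0.png

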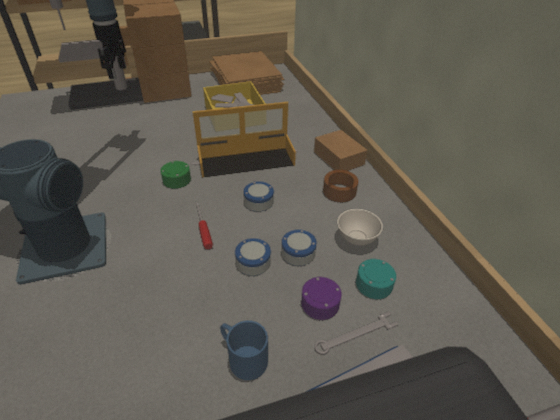

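View pics/wrist0.png

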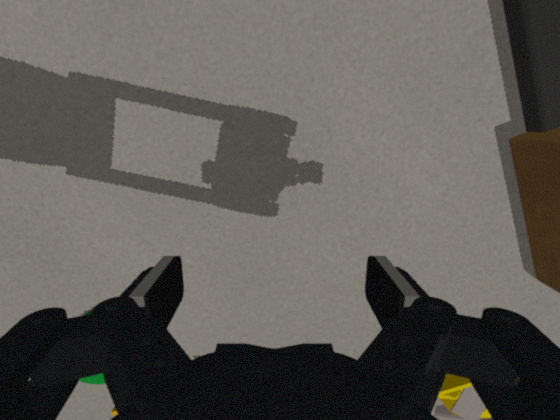

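The scene and side views show three blue-rimmed boxes (scene ~(300,200), (234,230), (268,248)), the case around (345,165) with its lid upright, and the bowl, tape, mug, wrench and screwdriver. There are green, purple and turquoise decoys. I'll enlarge the relevant areas.

```bash
cat > h.py <<'E'
import numpy as np,cv2
from station import *
from scipy.spatial.transform import Rotation as R
def K(n):
    p=camera_params(n);f=210/np.tan(np.radians(p['vertical_fov']/2));return f,p['cx'],p['cy'],p
def ray(n,u,v,M=None):
    f,cx,cy,p=K(n)
    M=p['world_from_camera'] if M is None else M
    return M[:3,3],M[:3,:3]@np.array([(u-cx)/f,-(v-cy)/f,-1])
def pix(n,u,v,z=0,M=None):
    o,d=ray(n,u,v,M);return o+d*(z-o[2])/d[2]
def proj(n,P,M=None):
    f,cx,cy,p=K(n);M=p['world_from_camera'] if M is None else M
    c=(np.atleast_2d(P)-M[:3,3])@M[:3,:3]
    return np.c_[cx+f*c[:,0]/-c[:,2],cy-f*c[:,1]/-c[:,2]]
def wristM(s):
    q=s['ee_rot'];T=np.eye(4);T[:3,:3]=R.from_quat([q[1],q[2],q[3],q[0]]).as_matrix();T[:3,3]=s['tool_pos']
    return T@camera_params('wrist')['T_tool_cam']
def crop(src,dst,u0,v0,u1,v1,k):
    im=cv2.imread(src)[v0:v1,u0:u1];im=cv2.resize(im,None,fx=k,fy=k,interpolation=cv2.INTER_CUBIC)
    for u in range((u0+19)//20*20,u1,20):
        cv2.line(im,((u-u0)*k,0),((u-u0)*k,6),(0,0,255),1);cv2.putText(im,str(u),((u-u0)*k,16),0,.35,(0,0,255),1)
    for v in range((v0+19)//20*20,v1,20):
        cv2.line(im,(0,(v-v0)*k),(6,(v-v0)*k),(0,0,255),1);cv2.putText(im,str(v),(8,(v-v0)*k+4),0,.35,(0,0,255),1)
    cv2.imwrite(dst,im)
E
python3 - <<'E'
from h import *
crop('pics/scene0.png','pics/sc_c.png',200,100,400,280,4)
crop('pics/side0.png','pics/si_c.png',180,90,380,285,3)
for n,f in(('scene','pics/scene0.png'),('side','pics/side0.png')):
    im=cv2.imread(f);h=cv2.cvtColor(im,cv2.COLOR_BGR2HSV)
    m=cv2.inRange(h,(100,120,60),(122,255,255))
    m=cv2.morphologyEx(m,cv2.MORPH_CLOSE,np.ones((3,3)))
    cs,_=cv2.findContours(m,cv2.RETR_EXTERNAL,cv2.CHAIN_APPROX_NONE)
    for c in cs:
        if cv2.contourArea(c)>150:
            # map contour to z=45 plane, fit circle
            P=np.array([pix(n,*q,45)[:2] for q in cv2.convexHull(c)[:,0].astype(float)])
            A=np.c_[2*P,np.ones(len(P))];x=np.linalg.lstsq(A,(P**2).sum(1),rcond=None)[0]
            print(n,c[:,0].mean(0),x[:2].round(1),np.sqrt(x[2]+x[0]**2+x[1]**2).round(1))
E
```

```text
scene [268.58450704 244.15492958] [ 585.5 -212.3] 44.5
scene [232.14814815 226.25185185] [ 465.8 -209.3] 45.4
scene [478.45255474   8.54744526] [ 452.6 2565.7] 270.1
```

View pics/sc_c.png

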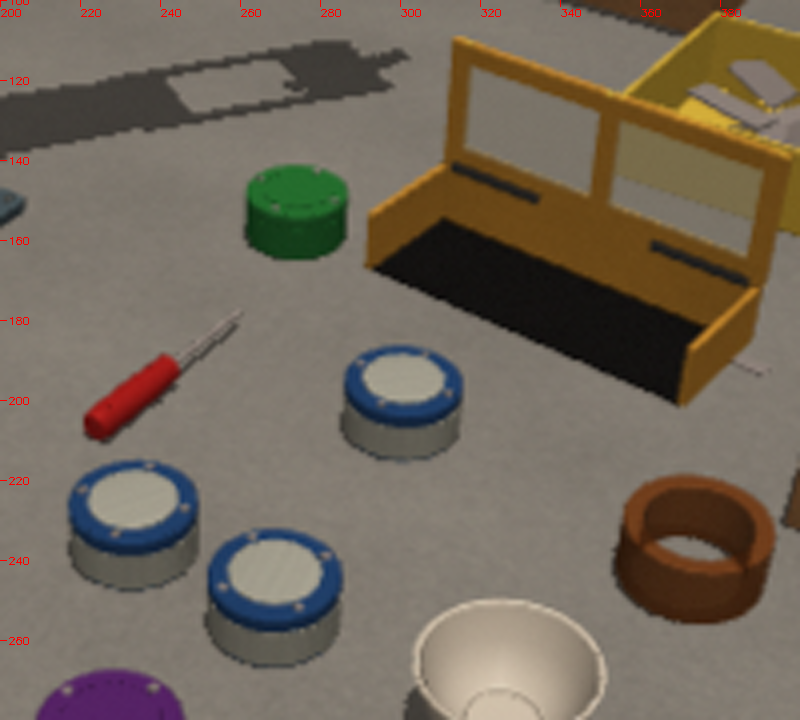

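View pics/si_c.png

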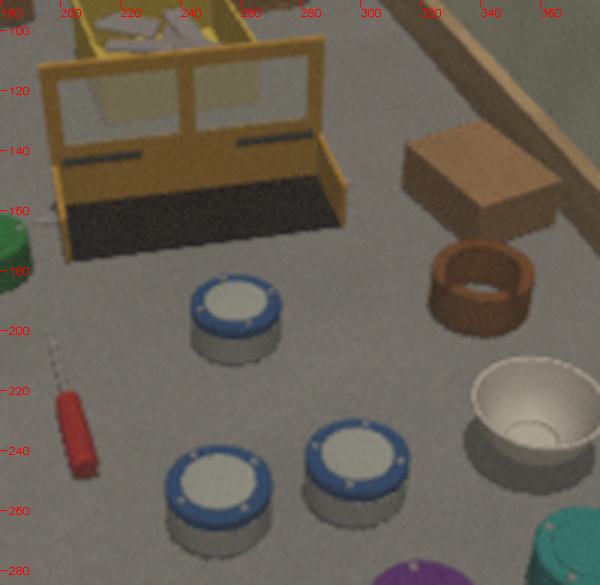

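```bash
python3 - <<'E'
from h import *
for n,f in(('scene','pics/scene0.png'),('side','pics/side0.png')):
    im=cv2.imread(f);h=cv2.cvtColor(im,cv2.COLOR_BGR2HSV)
    m=cv2.inRange(h,(95,90,40),(130,255,255))
    m=cv2.morphologyEx(m,cv2.MORPH_CLOSE,np.ones((3,3)))
    cs,_=cv2.findContours(m,cv2.RETR_EXTERNAL,cv2.CHAIN_APPROX_NONE)
    for c in cs:
        if cv2.contourArea(c)>150:
            P=np.array([pix(n,*q,45)[:2] for q in cv2.convexHull(c)[:,0].astype(float)])
            A=np.c_[2*P,np.ones(len(P))];x=np.linalg.lstsq(A,(P**2).sum(1),rcond=None)[0]
            print(n,c[:,0].mean(0),x[:2].round(1),np.sqrt(x[2]+x[0]**2+x[1]**2).round(1))
def p(n,l):
    for nm,u,v,z in l: print(n,nm,pix(n,u,v,z).round(1))
p('scene',[('FLout',291.5,166.5,0),('FRout',370.5,201.2,0),('FRtop',371,186.5,55),('FLtop',292.5,153.5,55),('BLin',310.7,154.5,0)])
s=lambda u,v:(180+u/3,90+v/3)
p('side',[('FLout',*s(68,261),0),('FRout',*s(345,228),0),('FLin',*s(74,258),0),('FRin',*s(340,227),0),('BLin',*s(68,207),0),('BRin',*s(322,178),0),('FRtop',*s(346,185),55),('FLtop',*s(63,214),55)])
p('scene',[('green',274,145,45),('tape',374,230,48),('bowl',326.5,264,55),('sd_tip',260,178.5,5),('sd_end',224,208,15)])
p('side',[('green',176,169,45),('tape',341,181,48),('bowl',359,227,55),('sd_tip',197,204,5),('sd_end',208,247,15)])
E
```

```text
scene [187.08724832 387.04697987] [ 683.8 -626.8] 67.5
scene [140.6744186  267.55813953] [ 377.1 -455.8] 74.0
scene [268.30952381 244.67857143] [ 585.9 -212.7] 46.5
scene [232.64661654 226.05263158] [ 465.9 -208.5] 46.8
scene [299.97457627 195.71186441] [545.7  17.1] 47.1
scene [478.10294118   8.375     ] [ 474.2 2575.2] 287.3
side [251.99180328 255.49180328] [ 461.5 -208. ] 43.8
side [301.20338983 245.65254237] [ 582.1 -213.1] 44.0
scene FLout [401.8 197.3   0. ]
scene FRout [710.1 174.2   0. ]
scene FRtop [703.5 172.7  55. ]
scene FLtop [404.9 194.5  55. ]
scene BLin [416.1 304.6   0. ]
side FLout [404.6 197.6   0. ]
side FRout [711.5 167.3   0. ]
side FLin [411.8 201.1   0. ]
side FRin [706.8 170.8   0. ]
side BLin [423.  299.9   0. ]
side BRin [720.4 271.8   0. ]
side FRtop [711.5 170.5  55. ]
side FLtop [406.8 206.2  55. ]
scene green [313.3 218.5  45. ]
scene tape [792.7  -2.2  48. ]
scene bowl [ 751.1 -197.5   55. ]
scene sd_tip [359.5  68.5   5. ]
scene sd_end [ 370.  -131.8   15. ]
side green [326.4 202.2  45. ]
side tape [792.3 -11.3  48. ]
side bowl [ 748.6 -216.    55. ]
side sd_tip [364.   62.7   5. ]
side sd_end [ 361.3 -130.4   15. ]
```

```bash
python3 - <<'E'
from h import *
print('purple',pix('scene',228,280,45).round(),pix('side',321.5,291,45).round())
print('turq',pix('scene',282,303,45).round(),pix('side',377,273,45).round())
print('mug',pix('scene',141,253,90).round(),pix('side',248,338,90).round())
C=np.array([562,239,0]);ux=np.array([.084,.9965,0]);uy=np.array([-.9965,.084,0]);uz=np.array([0,0,1])
def lidpt(a,r,y,off): # off toward outer
    # closed: lid extends toward -ux; outer up
    d=-ux*np.cos(a)+uz*np.sin(a); nrm=ux*np.sin(a)+uz*np.cos(a)
    return C+58*ux+56*uz+y*uy+d*r+nrm*off
for a in(1.3,1.4,1.5,1.57,1.65,1.75):
    print(a,*[ (n,proj(n,[lidpt(a,118,156,0),lidpt(a,118,-156,0)]).round(1).tolist()) for n in('scene','side')])
for nm,P in dict(FL=C-55*ux+156*uy,FR=C-55*ux-156*uy,BLin=C+55*ux+150*uy,BRin=C+55*ux-150*uy).items():
    print(nm,P.round(),proj('scene',P).round(1),proj('side',P).round(1))
E
```

```text
purple [ 578. -371.   45.] [ 578. -372.   45.]
turq [ 723. -356.   45.] [ 724. -363.   45.]
mug [ 380. -454.   90.] [ 383. -464.   90.]
1.3 ('scene', [[308.3, 113.8], [392.6, 144.9]]) ('side', [[193.4, 118.0], [290.5, 108.0]])
1.4 ('scene', [[310.3, 111.9], [394.5, 142.7]]) ('side', [[193.0, 115.5], [289.7, 105.7]])
1.5 ('scene', [[312.4, 110.3], [396.4, 140.8]]) ('side', [[192.7, 113.3], [288.8, 103.7]])
1.57 ('scene', [[313.8, 109.4], [397.6, 139.7]]) ('side', [[192.5, 112.0], [288.2, 102.5]])
1.65 ('scene', [[315.4, 108.6], [399.0, 138.6]]) ('side', [[192.3, 110.7], [287.4, 101.3]])
1.75 ('scene', [[317.3, 107.8], [400.6, 137.6]]) ('side', [[192.0, 109.4], [286.6, 100.1]])
FL [402. 197.   0.] [[291.5 166.5]] [[201.9 177.2]]
FR [713. 171.   0.] [[370.9 202. ]] [[295.  165.3]]
BLin [417. 306.   0.] [[311.2 154.4]] [[200.6 158.3]]
BRin [716. 281.   0.] [[385.7 185.7]] [[285.3 148.2]]
```

```bash
cat >> h.py <<'E'
def rot(s):
    q=s['ee_rot'];return R.from_quat([q[1],q[2],q[3],q[0]])
def shift(P,yaw=None):
    s=get_state();r=rot(s);d=np.array(P)-s['tool_pos']
    out=r.inv().apply(d)/1000
    t=np.zeros(3)
    if yaw is not None:
        y=np.radians(yaw);X=np.array([np.cos(y),np.sin(y),0]);Z=np.array([0,0,-1.]);G=R.from_matrix(np.c_[X,np.cross(Z,X),Z])
        t=(r.inv()*G).as_rotvec()
    print('turn',t.round(3),'shift m',out.round(4),'at',s['tool_pos'].round(1),'t',round(s['time_s'],2))
E
python3 - <<'E'
from h import *
shift([545,-45,252],85.2);shift([545,-45,150],85.2)
E
```

```text
turn [-1.000e-03  1.000e-03  1.271e+00] shift m [-0.5223 -0.3873  0.0011] at [205.7 509.7 252.7] t 0.15
turn [-1.000e-03  1.000e-03  1.271e+00] shift m [-0.5223 -0.3871  0.1031] at [205.7 509.7 252.7] t 0.15
```

```bash
python3 -m jog '[[0,0,1.271,-0.522,-0.387,0,0.05],[0,0,1.271,-0.522,-0.387,0,0.05],[0,0,1.271,-0.522,-0.387,0,0.05],[0,0,1.271,-0.522,-0.387,0,0.05],[0,0,1.271,-0.522,-0.387,0,0.05],[0,0,1.271,-0.522,-0.387,0,0.05],[0,0,1.271,-0.522,-0.387,0,0.05],[0,0,1.271,-0.522,-0.387,0,0.05],[0,0,1.271,-0.522,-0.387,0,0.05],[0,0,1.271,-0.522,-0.387,0,0.05],[0,0,1.271,-0.522,-0.387,0,0.05],[0,0,1.271,-0.522,-0.387,0,0.05],[0,0,1.271,-0.522,-0.387,0.05,0.05],[0,0,1.271,-0.522,-0.387,0.1,0.05],[0,0,1.271,-0.522,-0.387,0.1,0.05],[0,0,1.271,-0.522,-0.387,0.1,0.05],[0,0,1.271,-0.522,-0.387,0.1,0.05],[0,0,1.271,-0.522,-0.387,0.1,0.05],[0,0,1.271,-0.522,-0.387,0.1,0.05],[0,0,1.271,-0.522,-0.387,0.1,0.05]]'
python3 - <<'E'
from h import *
s=get_state();print(s['tool_pos'],s['ee_rot'],s['opening'],s['joint_pos'],s['qvel'].round(2));np.save('s1.npy',wristM(s));cv2.imwrite('pics/w1.png',capture('wrist'))
E
```

```text
time_s: 1.82
tool_pos: [544.9, -43.4, 154.1]
ee_rot: [-0.0, 0.736, 0.677, 0.0]
ft_force: [-0.7, -0.1, -0.3]
opening: 49.9
[544.85730131 -43.37346308 154.07890675] [-2.88688642e-05  7.36009534e-01  6.76971125e-01  2.46463329e-04] 49.920556151930796 [-2.83847484e-01  3.39115213e-01  1.68147956e+00  5.01746392e-04
  1.12079253e+00 -2.00548491e-01] [ 0.02 -0.02 -0.   -0.   -0.   -0.  ]
```

View pics/w1.png

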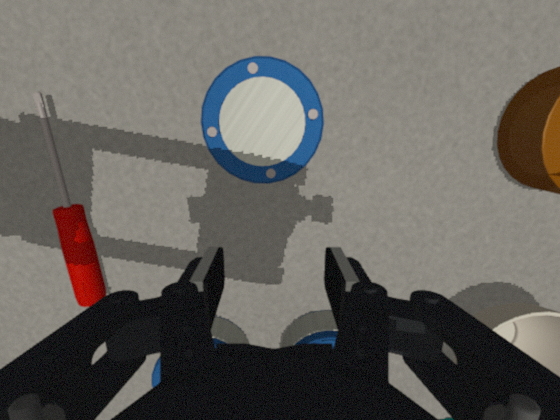

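The wrist picture shows box M at about (262,119), dead ahead, with the screwdriver at the left and the tape and bowl at the right. Next I work out its position.

```bash
python3 - <<'E'
from h import *
M=np.load('s1.npy')
for u,v in((262,119),(201,119),(323.5,119),(262,55.5),(262,183)): print(pix('wrist',u,v,45,M).round(1))
shift([545,-55,150]);shift([545,-55,31])
E
```

```text
[542.3  28.5  45. ]
[498.4  32.2  45. ]
[586.4  24.7  45. ]
[546.2  70.   45. ]
[537.8 -18.   45. ]
turn [0. 0. 0.] shift m [-0.0118  0.001   0.0045] at [545.  -43.1 154.5] t 1.87
turn [0. 0. 0.] shift m [-0.0118  0.0008  0.1235] at [545.  -43.1 154.5] t 1.87
```

```bash
python3 - <<'E'
from h import *
print('M',pix('scene',301,194.75,45).round(1),pix('side',258.7,189.7,45).round(1))
print('L',pix('scene',200+133/4,100+500/4,45).round(1),pix('side',180+218/3,90+482/3,45).round(1))
print('R',pix('scene',200+275/4,100+573/4,45).round(1),pix('side',180+357/3,90+454/3,45).round(1))
E
```

```text
M [543.3  23.3  45. ] [544.5  25.3  45. ]
L [ 463.3 -204.4   45. ] [ 462.4 -205.2   45. ]
R [ 585.1 -208.8   45. ] [ 584.  -209.2   45. ]
```

```bash
python3 -m jog '[[0,0,0,0.002,-0.0065,0.04,0.05],[0,0,0,0.002,-0.0065,0.08,0.05],[0,0,0,0.002,-0.0065,0.118,0.05],[0,0,0,0.002,-0.0065,0.118,0.05],[0,0,0,0.008,-0.0065,0.118,0.05],[0,0,0,0.014,-0.0065,0.118,0.05],[0,0,0,0.022,-0.0065,0.118,0.05],[0,0,0,0.032,-0.0065,0.118,0.05],[0,0,0,0.044,-0.0065,0.118,0.05],[0,0,0,0.056,-0.0065,0.118,0.05],[0,0,0,0.068,-0.0065,0.118,0.05],[0,0,0,0.08,-0.0065,0.118,0.05],[0,0,0,0.092,-0.0065,0.118,0.05],[0,0,0,0.104,-0.0065,0.118,0.05],[0,0,0,0.116,-0.0065,0.118,0.05],[0,0,0,0.128,-0.0065,0.118,0.05],[0,0,0,0.14,-0.0065,0.118,0.05],[0,0,0,0.152,-0.0065,0.118,0.05],[0,0,0,0.16,-0.0065,0.118,0.05],[0,0,0,0.164,-0.0065,0.118,0.05]]'
python3 - <<'E'
from h import *
s=get_state();np.save('s2.npy',wristM(s))
for n in('scene','side','wrist'):cv2.imwrite(f'pics/{n}2.png',capture(n))
crop('pics/scene2.png','pics/a.png',240,60,420,220,4)
crop('pics/side2.png','pics/b.png',180,60,320,210,4)
E
```

```text
time_s: 3.53
tool_pos: [551.9, 121.2, 35.0]
ee_rot: [-0.0, 0.736, 0.677, -0.0]
ft_force: [-0.7, -4.8, 4.3]
opening: 49.9
```

View pics/a.png

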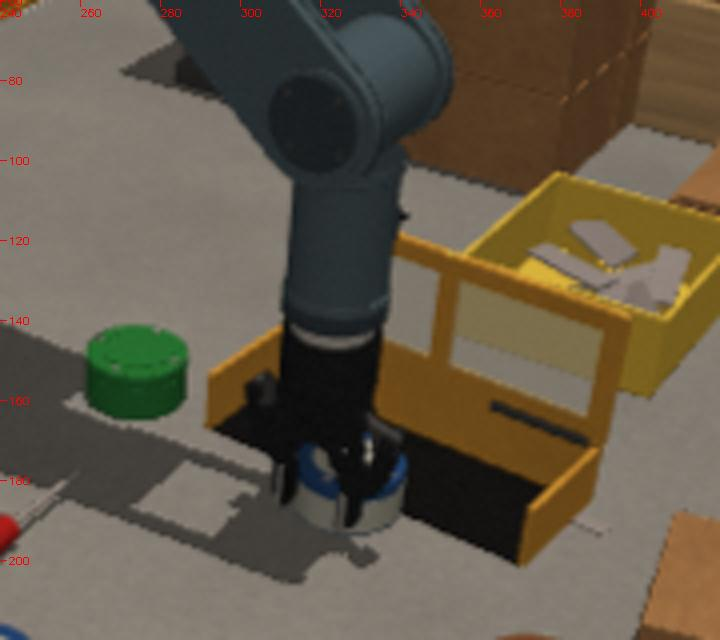

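View pics/b.png

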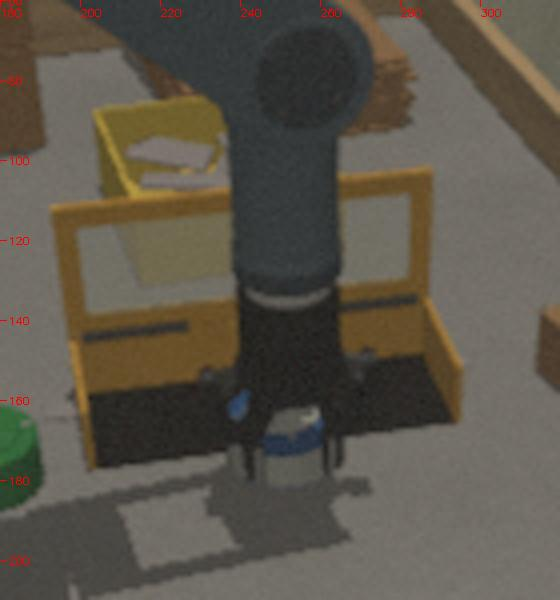

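View pics/wrist2.png

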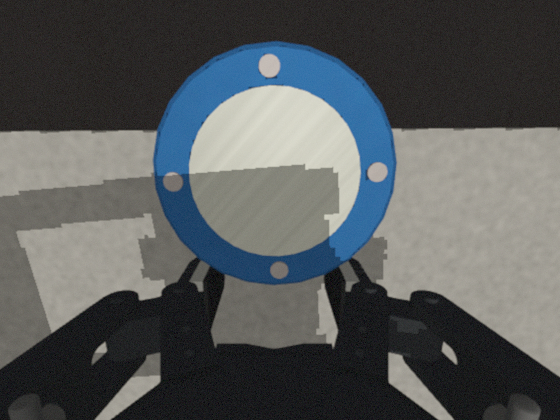

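```bash
python3 - <<'E'
from h import *
M=np.load('s2.npy')
a=pix('wrist',20,131.5,0,M);b=pix('wrist',540,127.5,0,M);print(a.round(1),b.round(1),np.arctan2(b[1]-a[1],b[0]-a[0]))
print('box',pix('wrist',275,163,45,M).round(1))
s=get_state();print(s['tool_pos'],rot(s).as_matrix().round(4)[:,0])
# side view crop front edge line
E
```

```text
[432.3 195.5   0. ] [687.5 175.9   0. ] -0.07662301406009916
box [556.7 174.8  45. ]
[551.58175811 120.60423406  34.62477675] [8.350e-02 9.965e-01 8.000e-04]
```

```bash
python3 -m jog '[[0,0,0,0.008,0,0,0.05],[0,0,0,0.018,0,0,0.05],[0,0,0,0.03,0,0,0.05],[0,0,0,0.042,0,0,0.05],[0,0,0,0.052,0,0,0.05],[0,0,0,0.06,0,0,0.05],[0,0,0,0.066,0,0,0.05],[0,0,0,0.069,0,0,0.05],[0,0,0,0.07,0,0,0.05]]'
python3 - <<'E'
from h import *
s=get_state();print(s['tool_pos'],s['ft_force'].round(1));np.save('s3.npy',wristM(s))
for n in('wrist',):cv2.imwrite(f'pics/{n}3.png',capture(n))
E
```

```text
time_s: 4.43
tool_pos: [558.1, 190.1, 35.3]
ee_rot: [-0.0, 0.736, 0.677, -0.0]
ft_force: [0.8, -1.9, -0.6]
opening: 49.8
[558.10795613 190.0843011   35.27455623] [ 0.8 -1.9 -0.6]
```

View pics/wrist3.png

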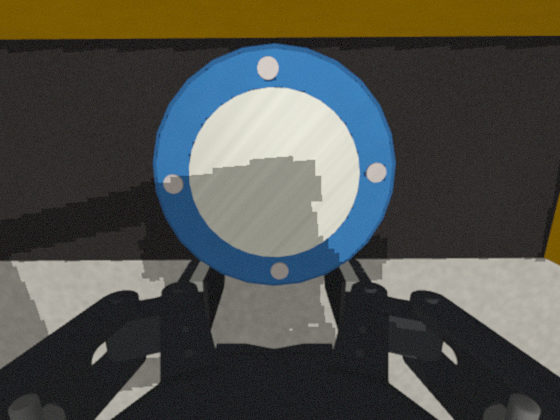

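```bash
python3 - <<'E'
from h import *
M=np.load('s3.npy')
p=lambda u,v,z:pix('wrist',u,v,z,M).round(1)
print('back foot',p(20,39.5,0),p(540,36.5,0));print('front',p(30,262,0),p(130,261,0),p(430,259,0),p(543,258.5,0))
print('box far',p(275,44,45),'box c',p(275,164,45),'Rwall foot',p(543,258,0),p(548,210,0),p(555,190,0))
E
```

```text
back foot [450.8 304.4   0. ] [688.2 285.5   0. ]
front [422.6 195.2   0. ] [478.1 191.2   0. ] [643.7 178.4   0. ] [705.9 173.5   0. ]
box far [566.2 282.2  45. ] box c [562.9 243.2  45. ] Rwall foot [705.8 173.8   0. ] [704.4 201.5   0. ] [706.4 212.2   0. ]
```

```bash
python3 -m jog '[[0,0,0,0.003,0,0,0.05],[0,0,0,0.006,0,0,0.05],[0,0,0,0.007,0,0,0.05]]'; python3 -m jog '[[0,0,0,0.001,0,0,0.05],[0,0,0,0.002,0,0,0.05]]'
```

```text
time_s: 4.73
tool_pos: [558.9, 196.4, 35.4]
ee_rot: [0.0, 0.736, 0.677, 0.0]
ft_force: [0.2, -1.9, -0.2]
opening: 49.8
time_s: 4.9
tool_pos: [559.0, 198.2, 35.3]
ee_rot: [0.0, 0.736, 0.677, -0.0]
ft_force: [-0.1, -2.0, -0.8]
opening: 50.0
```

```bash
python3 -m jog '[[0,0,0,0.001,0,0,0.05],[0,0,0,0.002,0,0,0.05]]';python3 -m jog '[[0,0,0,0.001,0,0,0.05],[0,0,0,0.002,0,0,0.05]]'
python3 - <<'E'
from h import *
s=get_state();print(s['tool_pos'],s['ft_force'].round(1));np.save('s4.npy',wristM(s))
for n in('wrist',):cv2.imwrite(f'pics/{n}4.png',capture(n))
E
```

```text
time_s: 5.07
tool_pos: [559.2, 200.3, 35.4]
ee_rot: [0.0, 0.736, 0.677, -0.0]
ft_force: [0.3, -2.4, -0.9]
opening: 49.8
time_s: 5.23
tool_pos: [559.4, 202.4, 35.4]
ee_rot: [0.0, 0.736, 0.677, 0.0]
ft_force: [0.2, -2.6, -0.8]
opening: 50.2
[559.35562865 202.39673584  35.36859488] [ 0.2 -2.6 -0.8]
```

View pics/wrist4.png

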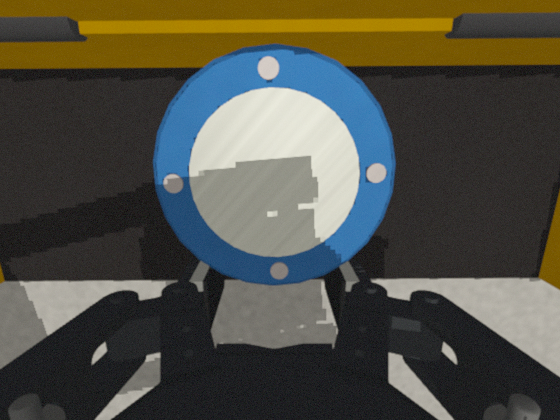

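```bash
python3 - <<'E'
from h import *
M=np.load('s4.npy')
p=lambda u,v,z:pix('wrist',u,v,z,M).round(1)
print('back foot',p(20,68.5,0),p(540,66,0));print('front',p(130,279.5,0),p(430,278.5,0))
c=None
import scipy.optimize as so
im=cv2.imread('pics/wrist4.png');h=cv2.cvtColor(im,cv2.COLOR_BGR2HSV);m=cv2.inRange(h,(98,100,50),(125,255,255))
cs,_=cv2.findContours(m,cv2.RETR_EXTERNAL,cv2.CHAIN_APPROX_NONE);c=max(cs,key=cv2.contourArea)
H=cv2.convexHull(c)[:,0].astype(float)
for z in(45,):
    P=np.array([p(*q,z)[:2] for q in H]);A=np.c_[2*P,np.ones(len(P))];x=np.linalg.lstsq(A,(P**2).sum(1),rcond=None)[0];print(x[:2],np.sqrt(x[2]+x[0]**2+x[1]**2),P[:,1].min(),P[:,1].max())
E
```

```text
back foot [448.4 304.8   0. ] [691.5 285.1   0. ]
front [476.9 192.3   0. ] [645.5 178.6   0. ]
[563.40740534 250.9019637 ] 44.02696619990095 207.4 294.6
```

```bash
python3 -m jog '[[0,0,0,0.001,0,0,0.05],[0,0,0,0.0015,0,0,0.05]]';python3 -m jog '[[0,0,0,0.001,0,0,0.05],[0,0,0,0.0015,0,0,0.05]]'
```

```text
time_s: 5.45
tool_pos: [559.4, 202.8, 35.3]
ee_rot: [0.001, 0.736, 0.677, -0.001]
ft_force: [-0.1, -8.3, 1.4]
opening: 50.2
time_s: 5.62
tool_pos: [559.4, 202.9, 35.3]
ee_rot: [0.001, 0.736, 0.677, -0.002]
ft_force: [-0.4, -14.2, 1.8]
opening: 50.2
```

```bash
python3 - <<'E'
from h import *
shift([553,130,35]);shift([458,-268,120]);shift([458,-268,35])
E
```

```text
turn [0. 0. 0.] shift m [-0.0732 -0.0003  0.0006] at [559.4 202.9  35.3] t 5.62
turn [0. 0. 0.] shift m [-0.478  -0.0619 -0.0827] at [559.4 202.9  35.3] t 5.62
turn [0. 0. 0.] shift m [-0.4777 -0.0619  0.0023] at [559.4 202.9  35.3] t 5.62
```

```bash
python3 -m jog '[[0,0,0,-0.02,0,0,0.05],[0,0,0,-0.055,0,0,0.05],[0,0,0,-0.09,0,-0.02,0.05],[0,0,0,-0.12,0,-0.045,0.05],[0,0,0,-0.15,-0.01,-0.07,0.05],[0,0,0,-0.48,-0.062,-0.083,0.05],[0,0,0,-0.48,-0.062,-0.083,0.05],[0,0,0,-0.48,-0.062,-0.083,0.05],[0,0,0,-0.48,-0.062,-0.083,0.05],[0,0,0,-0.48,-0.062,-0.083,0.05],[0,0,0,-0.48,-0.062,-0.083,0.05],[0,0,0,-0.48,-0.062,-0.083,0.05],[0,0,0,-0.48,-0.062,-0.083,0.05],[0,0,0,-0.48,-0.062,-0.083,0.05],[0,0,0,-0.48,-0.062,-0.083,0.05]]'
python3 - <<'E'
from h import *
s=get_state();print(s['tool_pos'],s['qvel'].round(2));np.save('s5.npy',wristM(s))
for n in('wrist','scene'):cv2.imwrite(f'pics/{n}5.png',capture(n))
E
```

```text
time_s: 6.87
tool_pos: [457.3, -270.2, 118.6]
ee_rot: [0.001, 0.738, 0.675, 0.0]
ft_force: [-0.2, 0.3, 0.2]
opening: 50.2
[ 457.3440292  -270.2022312   118.63828451] [ 0.06 -0.01  0.04  0.02  0.01  0.02]
```

View pics/wrist5.png

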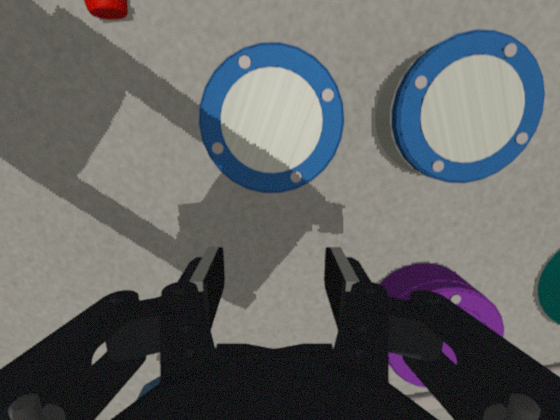

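View pics/scene5.png

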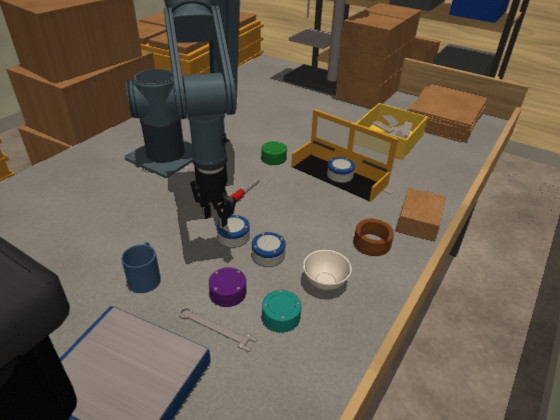

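Box M stands at the back wall (scene (341,168)). The wrist view shows the left box at (271,119) and the right box at (472,107). Next, their positions.

```bash
python3 - <<'E'
from h import *
M=np.load('s5.npy')
p=lambda u,v,z:pix('wrist',u,v,z,M).round(1)
print('L',p(271.5,118.5,45),'R',p(472,106.5,45));
s=get_state();print(rot(s).as_matrix()[:,0])
shift([459,-268,35])
E
```

```text
L [ 462.3 -199.5   45. ] R [ 583.4 -203.4   45. ]
[0.08466163 0.99640921 0.00104525]
turn [0. 0. 0.] shift m [-0.0009  0.0016  0.0832] at [ 457.5 -267.1  118.2] t 6.97
```

```bash
python3 -m jog '[[0,0,0,0,0,0.04,0.05],[0,0,0,0,0,0.08,0.05],[0,0,0,0,0,0.083,0.05],[0,0,0,0.008,0,0.083,0.05],[0,0,0,0.016,0,0.083,0.05],[0,0,0,0.024,0,0.083,0.05],[0,0,0,0.034,-0.001,0.083,0.05],[0,0,0,0.046,-0.002,0.083,0.05],[0,0,0,0.059,-0.003,0.083,0.05],[0,0,0,0.073,-0.004,0.083,0.05],[0,0,0,0.087,-0.006,0.083,0.05],[0,0,0,0.101,-0.007,0.083,0.05],[0,0,0,0.115,-0.009,0.083,0.05],[0,0,0,0.129,-0.01,0.083,0.05],[0,0,0,0.143,-0.012,0.083,0.05],[0,0,0,0.157,-0.013,0.083,0.05],[0,0,0,0.171,-0.015,0.083,0.05],[0,0,0,0.185,-0.016,0.083,0.05],[0,0,0,0.199,-0.018,0.083,0.05],[0,0,0,0.213,-0.019,0.083,0.05]]'
python3 - <<'E'
from h import *
shift([463.7,210.4,35])
E
```

```text
time_s: 8.63
tool_pos: [455.6, -52.3, 35.2]
ee_rot: [-0.0, 0.736, 0.677, -0.0]
ft_force: [0.1, -5.6, 5.2]
opening: 50.2
turn [0. 0. 0.] shift m [ 2.625e-01 -1.390e-02  2.000e-04] at [455.6 -52.3  35.2] t 8.63
```

```bash
python3 -m jog '[[0,0,0,0.014,-0.0015,0,0.05],[0,0,0,0.028,-0.003,0,0.05],[0,0,0,0.042,-0.0045,0,0.05],[0,0,0,0.056,-0.006,0,0.05],[0,0,0,0.07,-0.0075,0,0.05],[0,0,0,0.084,-0.009,0,0.05],[0,0,0,0.098,-0.0105,0,0.05],[0,0,0,0.112,-0.012,0,0.05],[0,0,0,0.126,-0.0135,0,0.05],[0,0,0,0.14,-0.014,0,0.05],[0,0,0,0.154,-0.014,0,0.05],[0,0,0,0.168,-0.014,0,0.05],[0,0,0,0.18,-0.014,0,0.05],[0,0,0,0.188,-0.014,0,0.05],[0,0,0,0.192,-0.014,0,0.05]]'
python3 - <<'E'
from h import *
s=get_state();print(s['tool_pos'],s['qvel'].round(2));np.save('s6.npy',wristM(s))
for n in('wrist','scene'):cv2.imwrite(f'pics/{n}6.png',capture(n))
E
```

```text
time_s: 9.88
tool_pos: [456.7, 140.0, 34.7]
ee_rot: [-0.001, 0.736, 0.677, -0.001]
ft_force: [-0.4, -4.2, 3.5]
opening: 49.8
[456.69315161 139.97301057  34.72272691] [ 0.08  0.02 -0.04 -0.01  0.02  0.08]
```

View pics/wrist6.png

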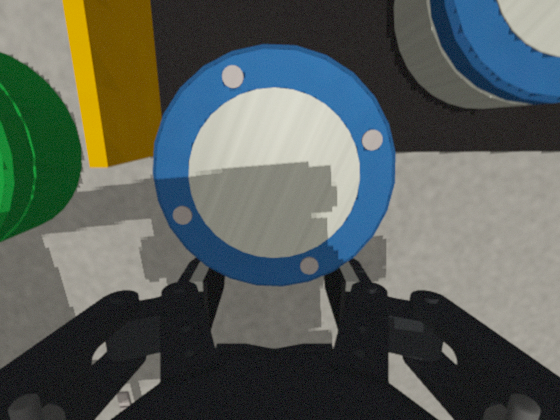

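```bash
python3 - <<'E'
from h import *
M=np.load('s6.npy')
p=lambda u,v,z:pix('wrist',u,v,z,M).round(1)
ux=np.array([.0794,.9968]);uy=np.array([-.9968,.0794]);Mc=np.array([563.4,250.7])
for nm,q in dict(Lc=p(275,164,45),wallfoot=p(160,110,0),wallfoot2=p(156,60,0),walltop=p(152,20,55),Mfoot=p(395,40,0)).items():
    d=q[:2]-Mc;print(nm,q,'rel M x,y',(d@ux).round(1),(d@uy).round(1))
shift([463.7,210.4,35])
E
```

```text
Lc [461.5 193.2  45. ] rel M x,y -65.4 97.0
wallfoot [407.7 218.4   0. ] rel M x,y -44.6 152.6
wallfoot2 [409.9 240.4   0. ] rel M x,y -22.5 152.2
walltop [429.4 238.9  55. ] rel M x,y -22.4 132.6
Mfoot [520.3 239.4   0. ] rel M x,y -14.7 42.1
turn [0. 0. 0.] shift m [ 0.0711  0.0007 -0.0003] at [457.1 139.6  34.7] t 9.98
```

```bash
python3 -m jog '[[0,0,0,0.008,0,0,0.05],[0,0,0,0.018,0.001,0,0.05],[0,0,0,0.03,0.001,0,0.05],[0,0,0,0.042,0.002,0,0.05],[0,0,0,0.052,0.002,0,0.05],[0,0,0,0.06,0.002,0,0.05],[0,0,0,0.065,0.002,0,0.05],[0,0,0,0.068,0.002,0,0.05],[0,0,0,0.07,0.002,0,0.05]]'; python3 -m jog '[[0,0,0,0.001,0,0,0.05],[0,0,0,0.0015,0,0,0.05]]'
```

```text
time_s: 10.73
tool_pos: [466.3, 208.7, 35.3]
ee_rot: [-0.0, 0.736, 0.677, -0.0]
ft_force: [0.5, -1.7, -0.3]
opening: 50.3
time_s: 10.9
tool_pos: [466.4, 209.5, 35.3]
ee_rot: [-0.0, 0.736, 0.677, -0.0]
ft_force: [-1.4, -2.6, -0.9]
opening: 49.6
```

```bash
python3 -m jog '[[0,0,0,0.001,0,0,0.05],[0,0,0,0.0015,0,0,0.05]]';python3 -m jog '[[0,0,0,0.001,0,0,0.05],[0,0,0,0.0015,0,0,0.05]]'
python3 - <<'E'
from h import *
s=get_state();print(s['tool_pos'],s['qvel'].round(2));np.save('s7.npy',wristM(s))
for n in('wrist',):cv2.imwrite(f'pics/{n}7.png',capture(n))
E
```

```text
time_s: 11.07
tool_pos: [466.4, 209.9, 35.2]
ee_rot: [0.0, 0.736, 0.677, -0.001]
ft_force: [-0.6, -8.7, 0.0]
opening: 49.6
time_s: 11.23
tool_pos: [466.4, 210.1, 35.2]
ee_rot: [0.001, 0.736, 0.677, -0.002]
ft_force: [-0.9, -15.6, 1.8]
opening: 50.1
[466.4166654  210.10652439  35.2055484 ] [ 0.01  0.   -0.   -0.01  0.01  0.01]
```

View pics/wrist7.png

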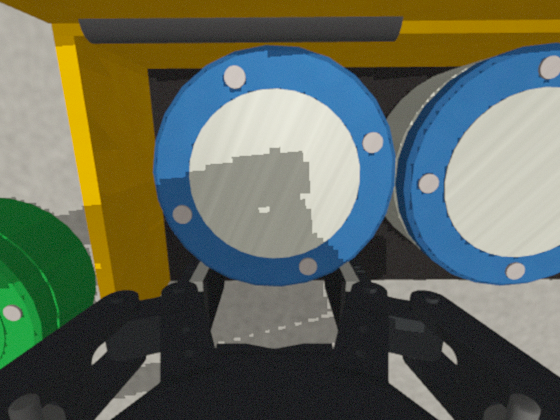

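```bash
python3 - <<'E'
from h import *
shift([579,-268,120]);shift([579,-268,35])
E
```

```text
turn [0. 0. 0.] shift m [-0.4674  0.1519 -0.0831] at [466.5 210.1  35.2] t 11.28
turn [0. 0. 0.] shift m [-0.467   0.152   0.0019] at [466.5 210.1  35.2] t 11.28
```

```bash
python3 -m jog '[[0,0,0,-0.02,0,0,0.05],[0,0,0,-0.055,0,0,0.05],[0,0,0,-0.09,0,-0.02,0.05],[0,0,0,-0.12,0,-0.045,0.05],[0,0,0,-0.15,0.02,-0.07,0.05],[0,0,0,-0.47,0.152,-0.083,0.05],[0,0,0,-0.47,0.152,-0.083,0.05],[0,0,0,-0.47,0.152,-0.083,0.05],[0,0,0,-0.47,0.152,-0.083,0.05],[0,0,0,-0.47,0.152,-0.083,0.05],[0,0,0,-0.47,0.152,-0.083,0.05],[0,0,0,-0.47,0.152,-0.083,0.05],[0,0,0,-0.47,0.152,-0.083,0.05],[0,0,0,-0.47,0.152,-0.083,0.05],[0,0,0,-0.47,0.152,-0.083,0.05],[0,0,0,-0.47,0.152,-0.083,0.05]]'
python3 - <<'E'
from h import *
s=get_state();print(s['tool_pos'],s['qvel'].round(2));np.save('s8.npy',wristM(s))
for n in('wrist','scene'):cv2.imwrite(f'pics/{n}8.png',capture(n))
E
```

```text
time_s: 12.62
tool_pos: [578.6, -269.3, 117.9]
ee_rot: [-0.0, 0.737, 0.676, 0.0]
ft_force: [0.3, 0.7, -0.2]
opening: 50.2
[ 578.60134616 -269.32252689  117.92488444] [ 0.03 -0.02  0.04  0.    0.    0.  ]
```

View pics/wrist8.png

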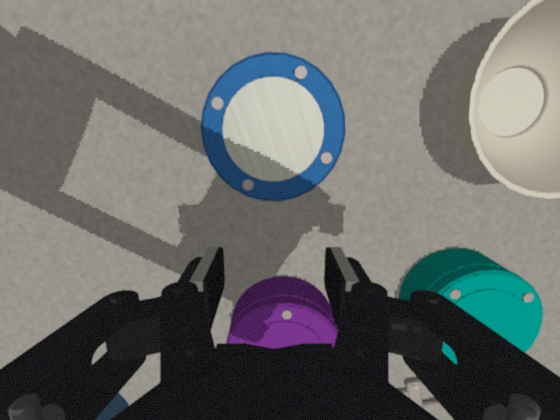

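View pics/scene8.png

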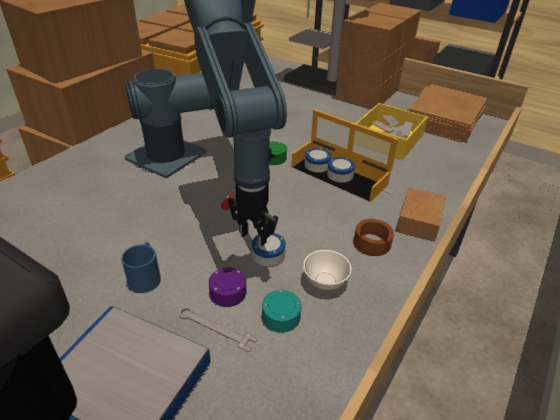

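Two boxes stand in the case (scene (318,160), (341,169)). Box R is at wrist (273,127), and the purple look-alike is behind the fingers with its front at v≈276.

```bash
python3 - <<'E'
from h import *
M=np.load('s8.npy')
p=lambda u,v,z:pix('wrist',u,v,z,M).round(1)
print('R',p(273,127,45),'purple front',p(283,276,0),p(283,276,45),'bowl left foot-ish',p(480,100,30))
T=[563.4+94*.9968, 250.7-94*.0794];print('slot',T)
TT=[559.4+94*.9968,202.8-94*.0794];print(TT)
shift([*TT,35])
E
```

```text
R [ 583.7 -203.5   45. ] purple front [ 581.2 -327.8    0. ] [ 581.8 -304.2   45. ] bowl left foot-ish [ 718.  -198.5   30. ]
slot [657.0992, 243.2364]
[653.0992, 195.33640000000003]
turn [0. 0. 0.] shift m [0.467  0.036  0.0835] at [ 578.2 -267.1  117.9] t 12.72
```

```bash
python3 -m jog '[[0,0,0,0,0,0.04,0.05],[0,0,0,0,0,0.08,0.05],[0,0,0,0,0,0.083,0.05],[0,0,0,0.008,0,0.083,0.05],[0,0,0,0.016,0,0.083,0.05],[0,0,0,0.024,0,0.083,0.05],[0,0,0,0.034,0.001,0.083,0.05],[0,0,0,0.046,0.002,0.083,0.05],[0,0,0,0.059,0.003,0.083,0.05],[0,0,0,0.073,0.005,0.083,0.05],[0,0,0,0.087,0.006,0.083,0.05],[0,0,0,0.101,0.008,0.083,0.05],[0,0,0,0.115,0.01,0.083,0.05],[0,0,0,0.129,0.011,0.083,0.05],[0,0,0,0.143,0.013,0.083,0.05],[0,0,0,0.157,0.015,0.083,0.05],[0,0,0,0.171,0.017,0.083,0.05],[0,0,0,0.185,0.018,0.083,0.05],[0,0,0,0.199,0.02,0.083,0.05],[0,0,0,0.213,0.022,0.083,0.05]]'
python3 - <<'E'
from h import *
shift([653.1,195.3,35])
E
```

```text
time_s: 14.38
tool_pos: [618.6, -56.5, 35.1]
ee_rot: [-0.0, 0.736, 0.677, -0.0]
ft_force: [-0.7, -3.3, 3.7]
opening: 50.0
turn [0. 0. 0.] shift m [2.538e-01 1.320e-02 1.000e-04] at [618.6 -56.5  35.1] t 14.38
```

```bash
python3 -m jog '[[0,0,0,0.014,0.0015,0,0.05],[0,0,0,0.028,0.003,0,0.05],[0,0,0,0.042,0.0045,0,0.05],[0,0,0,0.056,0.006,0,0.05],[0,0,0,0.07,0.0075,0,0.05],[0,0,0,0.084,0.009,0,0.05],[0,0,0,0.098,0.0105,0,0.05],[0,0,0,0.112,0.012,0,0.05],[0,0,0,0.126,0.013,0,0.05],[0,0,0,0.14,0.013,0,0.05],[0,0,0,0.154,0.013,0,0.05],[0,0,0,0.166,0.013,0,0.05],[0,0,0,0.176,0.013,0,0.05],[0,0,0,0.182,0.013,0,0.05],[0,0,0,0.184,0.013,0,0.05]]'
python3 - <<'E'
from h import *
s=get_state();print(s['tool_pos'],s['qvel'].round(2));np.save('s9.npy',wristM(s))
for n in('wrist',):cv2.imwrite(f'pics/{n}9.png',capture(n))
E
```

```text
time_s: 15.63
tool_pos: [646.9, 125.5, 35.2]
ee_rot: [-0.0, 0.736, 0.677, -0.0]
ft_force: [-0.4, -2.9, 1.5]
opening: 50.3
[646.85227221 125.5479643   35.17968242] [ 0.01  0.01 -0.01 -0.01  0.01  0.02]
```

View pics/wrist9.png

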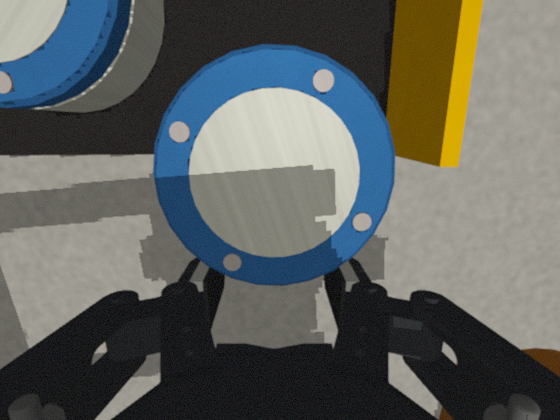

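```bash
python3 - <<'E'
from h import *
M=np.load('s9.npy')
p=lambda u,v,z:pix('wrist',u,v,z,M).round(1)
ux=np.array([.0794,.9968]);uy=np.array([-.9968,.0794]);Mc=np.array([563.4,250.7])
for nm,q in dict(Rc=p(275,164,45),wallfoot=p(388,110,0),wallfoot2=p(391,60,0),front=p(397,156,0),Mfoot=p(163,40,0)).items():
    d=q[:2]-Mc;print(nm,q,'rel M x,y',(d@ux).round(1),(d@uy).round(1))
shift([653.1,195.3,35])
E
```

```text
Rc [651.7 178.7  45. ] rel M x,y -64.8 -93.7
wallfoot [708.1 194.7   0. ] rel M x,y -44.3 -148.7
wallfoot2 [709.2 216.8   0. ] rel M x,y -22.2 -148.0
front [712.9 172.1   0. ] rel M x,y -66.5 -155.3
Mfoot [604.8 234.1   0. ] rel M x,y -13.3 -42.6
turn [0. 0. 0.] shift m [0.0703 0.0004 0.0001] at [646.9 125.3  35.1] t 15.68
```

```bash
python3 -m jog '[[0,0,0,0.008,0,0,0.05],[0,0,0,0.018,0,0,0.05],[0,0,0,0.03,0,0,0.05],[0,0,0,0.042,0,0,0.05],[0,0,0,0.052,0,0,0.05],[0,0,0,0.06,0,0,0.05],[0,0,0,0.065,0,0,0.05],[0,0,0,0.067,0,0,0.05],[0,0,0,0.069,0,0,0.05]]'; python3 -m jog '[[0,0,0,0.001,0,0,0.05],[0,0,0,0.0015,0,0,0.05]]'; python3 -m jog '[[0,0,0,0.001,0,0,0.05],[0,0,0,0.0015,0,0,0.05]]'
```

```text
time_s: 16.43
tool_pos: [652.6, 193.4, 35.1]
ee_rot: [-0.0, 0.736, 0.677, -0.0]
ft_force: [0.3, -1.6, -0.1]
opening: 49.6
time_s: 16.6
tool_pos: [652.8, 194.3, 35.1]
ee_rot: [-0.0, 0.736, 0.677, -0.0]
ft_force: [-0.2, -2.1, -0.8]
opening: 50.2
time_s: 16.77
tool_pos: [653.0, 195.4, 35.2]
ee_rot: [0.0, 0.736, 0.677, -0.0]
ft_force: [-0.5, -4.5, 0.1]
opening: 50.0
```

```bash
python3 -m jog '[[0,0,0,0.001,0,0,0.05],[0,0,0,0.0015,0,0,0.05]]'; python3 -m jog '[[0,0,0,-0.02,0,0,0.05],[0,0,0,-0.05,0,0,0.05],[0,0,0,-0.085,0,0,0.05],[0,0,0,-0.12,0,-0.02,0.05],[0,0,0,-0.12,0,-0.06,0.05],[0,0,0,-0.12,0,-0.1,0.05],[0,0,0,-0.12,0,-0.14,0.05],[0,0,0,-0.12,0,-0.165,0.05],[0,0,0,-0.12,0,-0.165,0.05]]'
python3 - <<'E'
from h import *
s=get_state();print(s['tool_pos'],s['qvel'].round(2));np.save('s10.npy',wristM(s))
for n in('wrist','scene','side'):cv2.imwrite(f'pics/{n}10.png',capture(n))
E
```

```text
time_s: 16.93
tool_pos: [653.1, 195.6, 35.2]
ee_rot: [0.001, 0.736, 0.677, -0.001]
ft_force: [-0.9, -8.8, -0.1]
opening: 50.3
time_s: 17.68
tool_pos: [646.9, 77.8, 208.7]
ee_rot: [0.005, 0.736, 0.677, 0.005]
ft_force: [1.4, -0.4, 0.8]
opening: 50.1
[646.93723324  77.83023181 208.65876641] [ 0.    0.05  0.08  0.   -0.08 -0.  ]
```

View pics/wrist10.png

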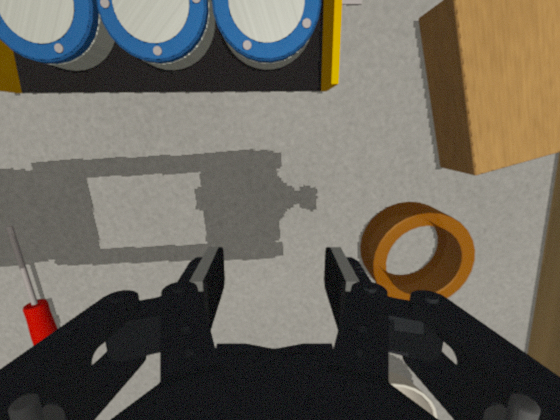

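View pics/side10.png

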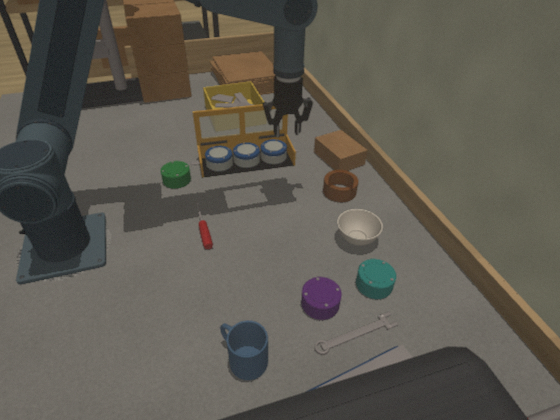

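The row is complete: side view shows the three boxes at (219,157), (246,154), (273,150) against the back wall. Next I check the space behind the lid.

```bash
python3 - <<'E'
from h import *
crop('pics/side10.png','pics/a.png',180,70,330,190,5)
crop('pics/scene10.png','pics/b.png',270,80,450,220,4)
print('bin near bottom', pix('side',180+105/3,90+123/3,0).round(), pix('side',180+255/3,90+105/3,0).round())
print('bin near top', pix('scene',354,124,60).round(),pix('scene',400,158,0).round())
E
```

```text
bin near bottom [501. 472.   0.] [694. 460.   0.]
bin near top [485. 501.  60.] [690. 473.   0.]
```

View pics/a.png

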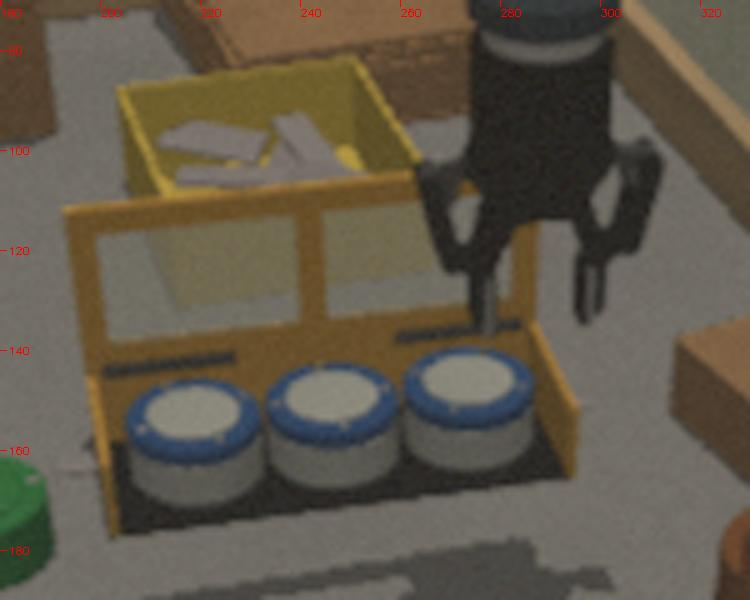

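View pics/b.png

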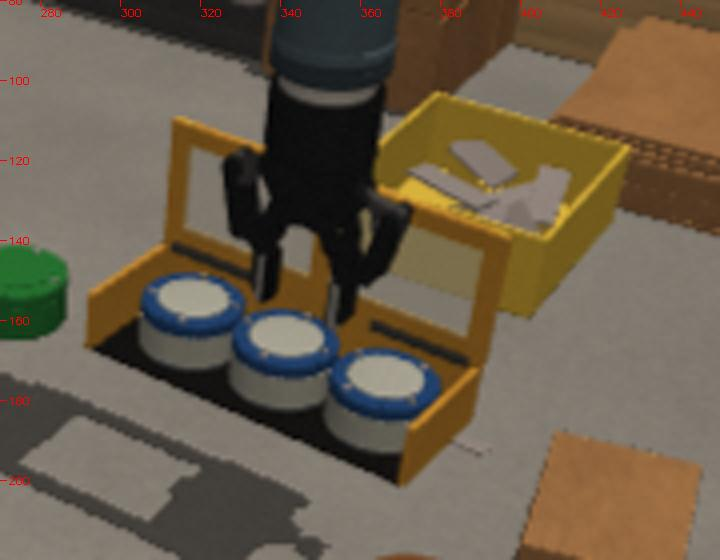

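```bash
python3 - <<'E'
from h import *
shift([566,350,260],85.4);shift([566,350,175],85.4)
E
```

```text
turn [ 0.    -0.    -0.004] shift m [ 0.2645 -0.0995 -0.0596] at [643.   78.1 200.3] t 17.83
turn [ 0.    -0.    -0.004] shift m [ 0.2645 -0.0996  0.0254] at [643.   78.1 200.3] t 17.83
```

```bash
python3 -m jog '[[0,0,-0.004,0,0,-0.04,0],[0,0,-0.004,0,-0.01,-0.06,0],[0,0,-0.004,0.264,-0.1,-0.06,0],[0,0,-0.004,0.264,-0.1,-0.06,0],[0,0,-0.004,0.264,-0.1,-0.06,0],[0,0,-0.004,0.264,-0.1,-0.06,0],[0,0,-0.004,0.264,-0.1,-0.06,0],[0,0,-0.004,0.264,-0.1,-0.06,0],[0,0,-0.004,0.264,-0.1,-0.06,0],[0,0,-0.004,0.264,-0.1,-0.06,0],[0,0,-0.004,0.264,-0.1,-0.06,0],[0,0,-0.004,0.264,-0.1,-0.02,0],[0,0,-0.004,0.264,-0.1,0.015,0],[0,0,-0.004,0.264,-0.1,0.025,0],[0,0,-0.004,0.264,-0.1,0.025,0]]'
python3 - <<'E'
from h import *
s=get_state();print(s['tool_pos'],s['qvel'].round(2),s['joint_pos'].round(2));np.save('s11.npy',wristM(s))
for n in('scene','side'):cv2.imwrite(f'pics/{n}11.png',capture(n))
crop('pics/side11.png','pics/a.png',180,50,330,170,5)
crop('pics/scene11.png','pics/b.png',270,50,450,200,4)
E
```

```text
time_s: 19.08
tool_pos: [563.6, 346.9, 170.4]
ee_rot: [-0.002, 0.735, 0.678, -0.005]
ft_force: [-0.9, 0.0, -0.5]
opening: 0.2
[563.63953839 346.87264451 170.41931847] [ 0.01 -0.05 -0.09  0.    0.04  0.  ] [ 0.38  0.52  1.35 -0.    1.28  0.47]
```

View pics/a.png

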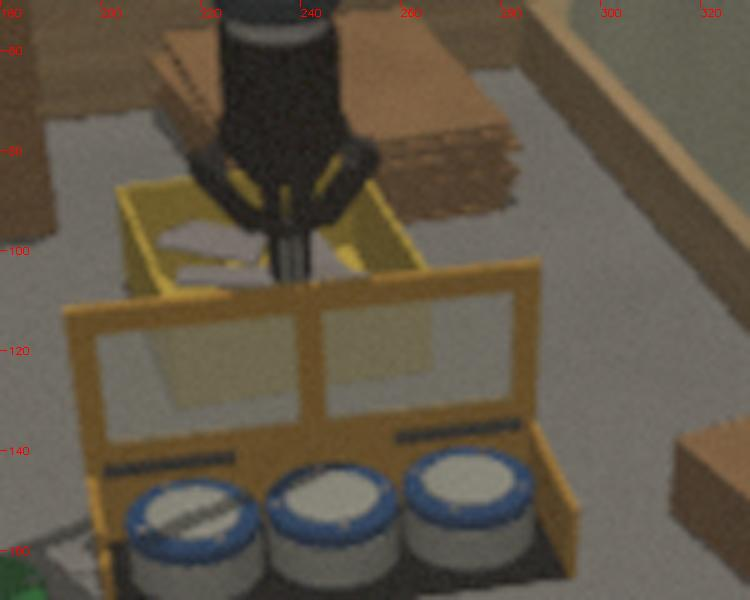

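View pics/b.png

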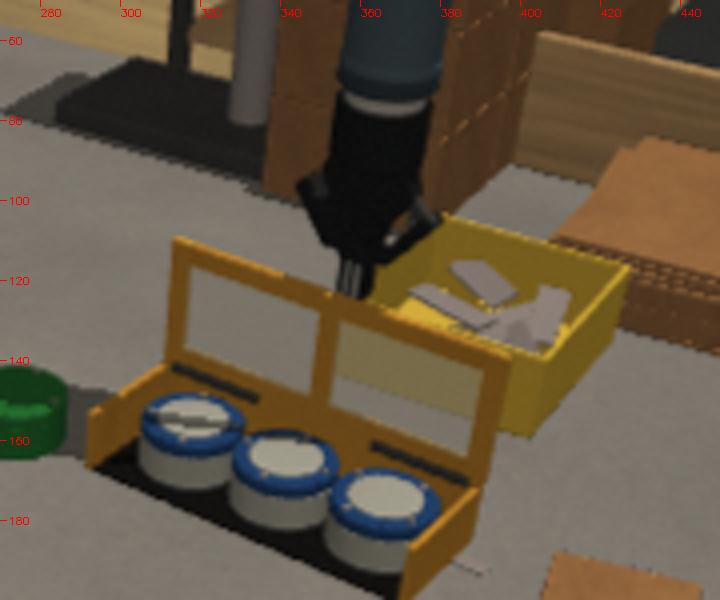

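```bash
python3 - <<'E'
from h import *
shift([566,327,175])
E
python3 -m jog '[[0,0,0,-0.008,0,0,0],[0,0,0,-0.014,0,0,0],[0,0,0,-0.02,0,0,0],[0,0,0,-0.02,0,0,0]]'
```

```text
turn [0. 0. 0.] shift m [-0.0214  0.0013  0.0008] at [566.4 348.4 175.8] t 19.18
time_s: 19.52
tool_pos: [564.7, 328.0, 176.9]
ee_rot: [0.001, 0.735, 0.678, 0.001]
ft_force: [0.2, 0.3, -0.1]
opening: 0.1
```

```bash
python3 -m jog '[[0,0,0,-0.003,0,0.004,0],[0,0,0,-0.006,0,0.004,0],[0,0,0,-0.008,0,0.004,0]]'; python3 -m jog '[[0,0,0,-0.002,0,0,0],[0,0,0,-0.004,0,0,0]]'; python3 -m jog '[[0,0,0,-0.002,0,0,0],[0,0,0,-0.004,0,0,0]]'
```

```text
time_s: 19.77
tool_pos: [563.1, 321.1, 171.1]
ee_rot: [-0.0, 0.735, 0.678, -0.0]
ft_force: [-0.2, 0.2, -0.3]
opening: 0.0
time_s: 19.93
tool_pos: [563.0, 317.4, 171.2]
ee_rot: [-0.0, 0.735, 0.678, -0.0]
ft_force: [0.1, -0.1, 0.2]
opening: 0.4
time_s: 20.1
tool_pos: [562.8, 314.2, 171.4]
ee_rot: [-0.0, 0.735, 0.678, 0.001]
ft_force: [1.1, 3.5, -0.2]
opening: 0.3
```

```bash
python3 - <<'E'
import numpy as np
r=93
f=lambda t:np.array([-r*np.cos(t)+8*np.sin(t),r*np.sin(t)+8*np.cos(t)])
b=f(np.radians(89))
for d in range(86,-1,-4):
    p=f(np.radians(d))-b;print(d,(p[0]/1e3).round(4),(-p[1]/1e3).round(4))
E
```

```text
86 -0.0049 -0.0002
82 -0.0114 -0.0001
78 -0.0179 0.0005
74 -0.0243 0.0015
70 -0.0307 0.003
66 -0.0369 0.0049
62 -0.043 0.0073
58 -0.0489 0.01
54 -0.0546 0.0132
50 -0.06 0.0167
46 -0.0652 0.0207
42 -0.0701 0.025
38 -0.0747 0.0296
34 -0.079 0.0345
30 -0.0829 0.0397
26 -0.0865 0.0452
22 -0.0896 0.0509
18 -0.0924 0.0568
14 -0.0947 0.0629
10 -0.0966 0.0691
6 -0.098 0.0754
2 -0.099 0.0819
```

```bash
python3 -m jog '[[0,0,0,-0.003,0,0,0],[0,0,0,-0.006,0,0,0],[0,0,0,-0.009,0,0,0],[0,0,0,-0.012,0,0,0],[0,0,0,-0.015,0,0.0003,0],[0,0,0,-0.018,0,0.0005,0],[0,0,0,-0.021,0,0.001,0],[0,0,0,-0.024,0,0.0015,0],[0,0,0,-0.0275,0,0.002,0],[0,0,0,-0.031,0,0.003,0],[0,0,0,-0.034,0,0.004,0],[0,0,0,-0.037,0,0.005,0],[0,0,0,-0.04,0,0.006,0],[0,0,0,-0.043,0,0.0073,0],[0,0,0,-0.046,0,0.0086,0],[0,0,0,-0.049,0,0.01,0],[0,0,0,-0.052,0,0.0116,0],[0,0,0,-0.0546,0,0.0132,0],[0,0,0,-0.0573,0,0.015,0],[0,0,0,-0.06,0,0.0167,0]]'
python3 - <<'E'
from h import *
for n in('scene','side'):cv2.imwrite(f'pics/{n}12.png',capture(n))
crop('pics/side12.png','pics/a.png',180,50,330,170,5)
crop('pics/scene12.png','pics/b.png',270,50,450,200,4)
E
```

```text
time_s: 21.77
tool_pos: [558.0, 253.3, 154.5]
ee_rot: [0.0, 0.735, 0.678, 0.0]
ft_force: [0.9, 3.1, -0.0]
opening: -0.2
```

View pics/a.png

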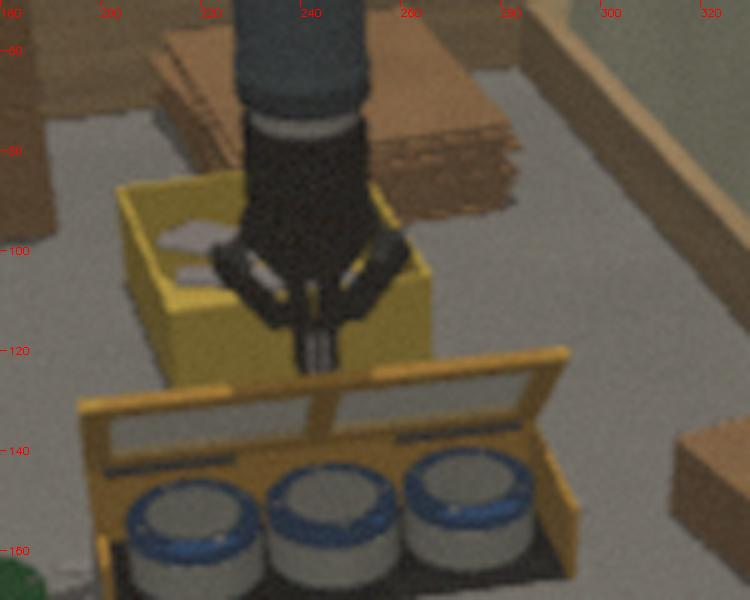

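View pics/b.png

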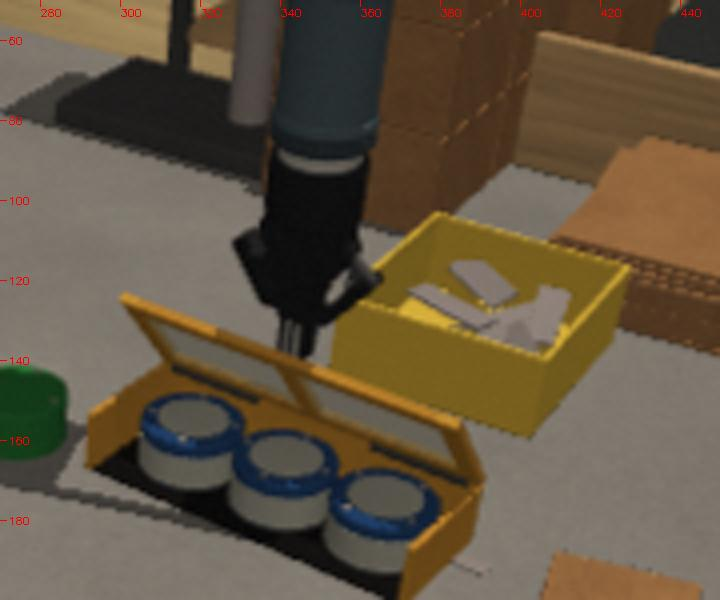

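```bash
python3 -m jog '[[0,0,0,-0.0026,0,0.002,0],[0,0,0,-0.0052,0,0.004,0],[0,0,0,-0.0077,0,0.0061,0],[0,0,0,-0.0101,0,0.0083,0],[0,0,0,-0.0124,0,0.0106,0],[0,0,0,-0.0147,0,0.0129,0],[0,0,0,-0.0169,0,0.0153,0],[0,0,0,-0.019,0,0.0178,0],[0,0,0,-0.021,0,0.0204,0],[0,0,0,-0.0229,0,0.023,0],[0,0,0,-0.0247,0,0.0257,0],[0,0,0,-0.0265,0,0.0285,0],[0,0,0,-0.0281,0,0.0313,0],[0,0,0,-0.0296,0,0.0342,0],[0,0,0,-0.031,0,0.0371,0],[0,0,0,-0.0324,0,0.0401,0],[0,0,0,-0.0336,0,0.0431,0],[0,0,0,-0.0347,0,0.0462,0],[0,0,0,-0.0357,0,0.0493,0],[0,0,0,-0.0366,0,0.0524,0]]'
python3 - <<'E'
from h import *
for n in('scene','side'):cv2.imwrite(f'pics/{n}13.png',capture(n))
crop('pics/side13.png','pics/a.png',180,50,330,170,5)
E
```

```text
time_s: 23.53
tool_pos: [555.1, 217.0, 101.8]
ee_rot: [0.0, 0.735, 0.678, -0.0]
ft_force: [1.2, -0.6, 2.1]
opening: 0.0
```

View pics/a.png

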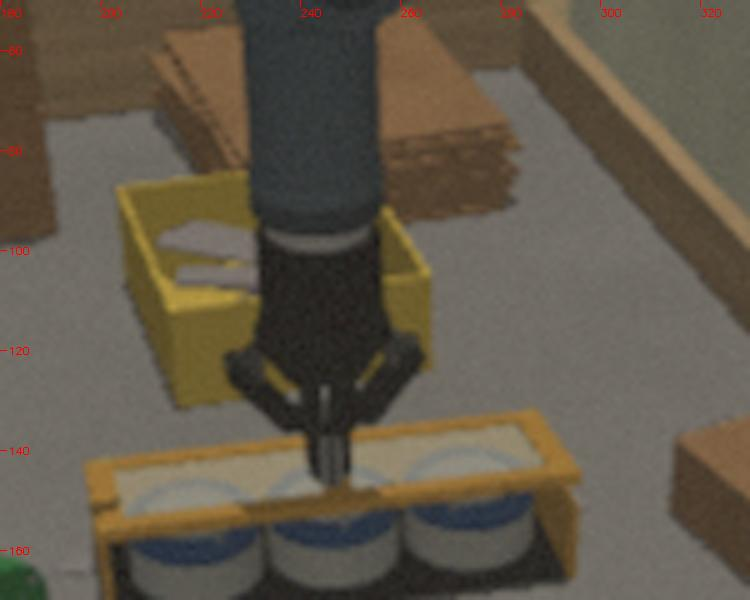

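```bash
python3 -m jog '[[0,0,0,-0.0008,0,0.003,0],[0,0,0,-0.0014,0,0.006,0],[0,0,0,-0.0018,0,0.009,0],[0,0,0,-0.002,0,0.011,0],[0,0,0,-0.002,0,0.012,0]]'; python3 -m jog '[[0,0,0,0,0,0.001,0],[0,0,0,0,0,0.002,0]]'; python3 -m jog '[[0,0,0,0,0,0.0005,0],[0,0,0,0,0,0.001,0]]'
```

```text
time_s: 24.05
tool_pos: [554.6, 215.0, 89.7]
ee_rot: [-0.0, 0.735, 0.678, -0.0]
ft_force: [-0.4, -1.1, 2.0]
opening: -0.2
time_s: 24.22
tool_pos: [554.8, 215.1, 88.1]
ee_rot: [-0.0, 0.735, 0.678, -0.0]
ft_force: [-1.1, -0.9, 2.1]
opening: -0.2
time_s: 24.38
tool_pos: [554.9, 215.2, 87.2]
ee_rot: [0.0, 0.735, 0.678, -0.0]
ft_force: [-1.4, -1.2, 1.0]
opening: -0.1
```

```bash
python3 -m jog '[[0,0,0,0,0,0.0005,0],[0,0,0,0,0,0.001,0]]'; python3 -m jog '[[0,0,0,0,0,0.0005,0],[0,0,0,0,0,0.001,0]]'
```

```text
time_s: 24.55
tool_pos: [555.0, 215.2, 86.3]
ee_rot: [0.0, 0.735, 0.678, 0.0]
ft_force: [-1.5, -1.4, 2.2]
opening: -0.3
time_s: 24.72
tool_pos: [555.0, 215.2, 86.0]
ee_rot: [0.0, 0.735, 0.678, 0.0]
ft_force: [-3.7, -2.1, 11.1]
opening: -0.0
```

```bash
python3 -m jog '[[0,0,0,0,0,0.0004,0],[0,0,0,0,0,0.0006,0],[0,0,0,0,0,0.0006,0]]'; python3 -m jog '[[0,0,0,0,0,-0.002,0],[0,0,0,0,0,-0.006,0],[0,0,0,0,0,-0.02,0],[0,0,0,0,0,-0.05,0],[0,0,0,0,0,-0.09,0],[0,0,0,0,0,-0.13,0],[0,0,0,-0.04,0,-0.15,0],[0,0,0,-0.08,0,-0.15,0],[0,0,0,-0.12,0,-0.15,0],[0,0,0,-0.16,0,-0.15,0],[0,0,0,-0.16,0,-0.15,0],[0,0,0,-0.16,0,-0.15,0]]'
python3 - <<'E'
from h import *
s=get_state();np.save('s14.npy',wristM(s))
for n in('scene','side','wrist'):cv2.imwrite(f'pics/{n}14.png',capture(n))
crop('pics/side14.png','pics/a.png',180,50,330,190,5)
crop('pics/scene14.png','pics/b.png',270,80,450,220,4)
E
```

```text
time_s: 24.97
tool_pos: [555.0, 215.1, 86.0]
ee_rot: [0.0, 0.735, 0.678, 0.0]
ft_force: [-4.6, -1.8, 10.5]
opening: 0.4
time_s: 25.97
tool_pos: [542.2, 53.8, 234.8]
ee_rot: [0.0, 0.736, 0.677, 0.0]
ft_force: [-0.5, 0.6, 0.6]
opening: 0.0
```

View pics/a.png

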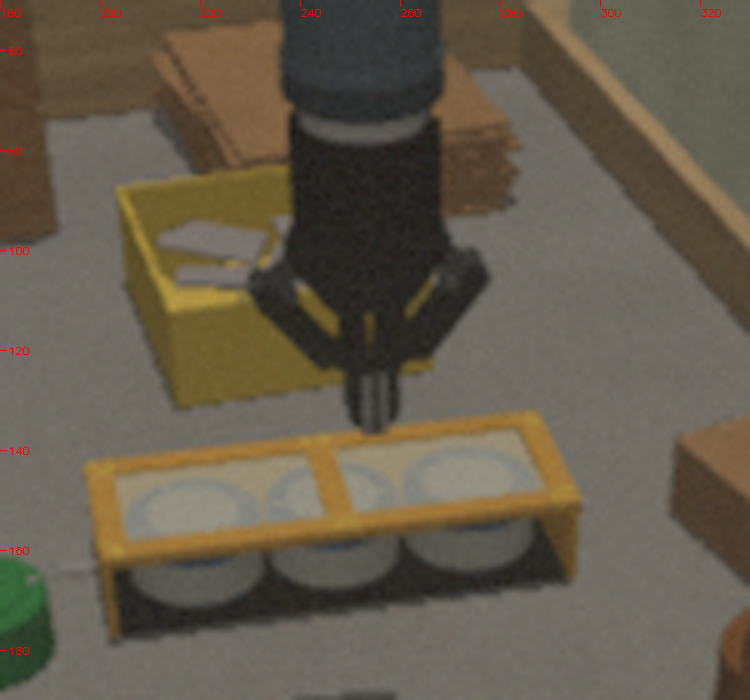

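View pics/b.png

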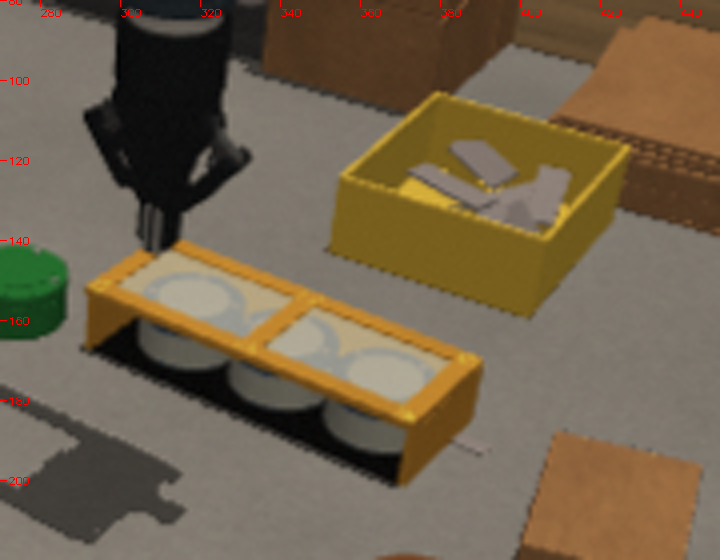

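View pics/scene14.png

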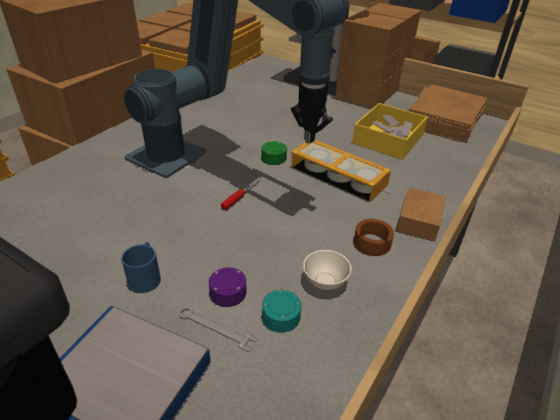

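View pics/wrist14.png

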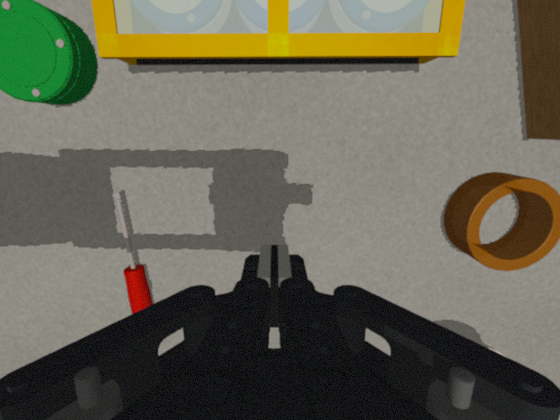

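```bash
python3 - <<'E'
from h import *
ux=np.array([.0794,.9968,0]);uy=np.array([-.9968,.0794,0]);H=np.array([565.2,298.7,56.])
for a in(0,.05,.1):
    d=-ux*np.cos(a)+np.array([0,0,np.sin(a)]);n=ux*np.sin(a)+np.array([0,0,np.cos(a)])
    P=[H+118*d+8*n+y*uy for y in(156,-156)]
    print(a,proj('scene',P).round(1).tolist(),proj('side',P).round(1).tolist())
for n,i0 in(('scene','pics/scene0.png'),('side','pics/side0.png')):
    d=cv2.absdiff(cv2.imread(i0),cv2.imread(f'pics/{n}14.png')).max(2)
    print(n,[(nm,int(np.mean(d[v0:v1,u0:u1]>40)*100)) for nm,(u0,v0,u1,v1) in (dict(bowl=(300,250,355,297),tape=(352,218,396,255),mug=(120,240,162,292),wrench=(178,305,260,350),purple=(206,268,250,306),turq=(260,290,303,330),green=(260,141,289,165),sd=(220,178,262,210)) if n=='scene' else dict(bowl=(334,210,385,252),tape=(322,170,360,200),mug=(220,320,270,378),wrench=(312,312,400,355),purple=(300,278,343,318),turq=(355,260,398,298),green=(160,160,192,188),sd=(193,203,214,249))).items()])
E
python3 - <<'E'
import sys;sys.path.insert(0,'.')
import os;os.chdir('.')
from h import *
crop('pics/scene14.png','pics/c.png',285,135,400,215,7)
E
```

```text
0 [[291.3, 150.9], [373.3, 185.6]] [[199.3, 161.5], [295.6, 149.6]]
0.05 [[291.5, 149.4], [373.6, 183.9]] [[199.1, 159.8], [295.6, 148.0]]
0.1 [[291.7, 147.8], [374.1, 182.2]] [[198.8, 158.1], [295.6, 146.3]]
scene [('bowl', 0), ('tape', 0), ('mug', 0), ('wrench', 0), ('purple', 0), ('turq', 0), ('green', 0), ('sd', 21)]
side [('bowl', 0), ('tape', 0), ('mug', 0), ('wrench', 0), ('purple', 0), ('turq', 0), ('green', 0), ('sd', 1)]
```

View pics/c.png

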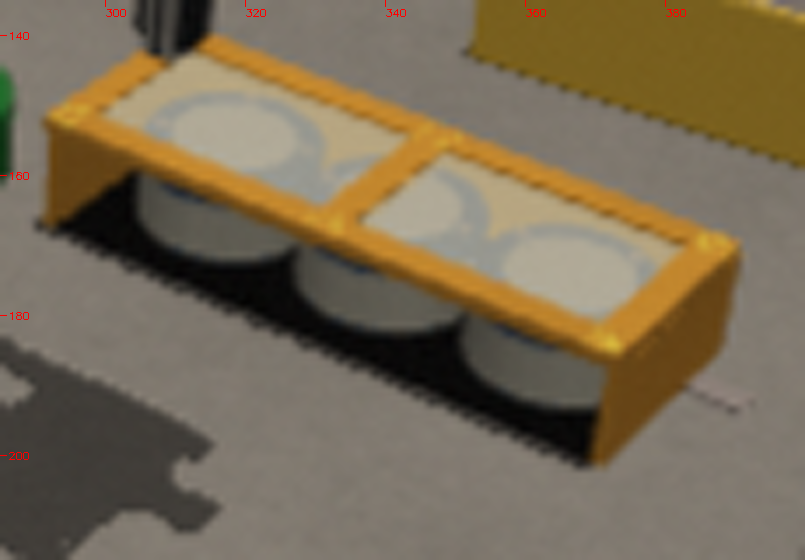

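The front corners of the closed lid sit at scene (291.4,151.4) and (373.9,185.7), where my model puts them for angle 0. The bystanders are unchanged; the only screwdriver difference in the scene view is the arm's shadow. Handing in.

```bash
python3 -c "
from station import *
s=get_state();print(s['time_s'],s['ft_force'].round(1),s['qvel'].round(3));print(hand_in())"
```

```text
26.1167 [-0.4  0.  -0.7] [ 0.019  0.003 -0.001 -0.004  0.001 -0.002]
the job is handed in; nothing more can be done
None
```

The three blue-covered boxes are in one row against the back wall of the yellow case, and the lid is closed. I handed in at 26.1 s of the 72 s; no verdict was reported.

**Boxes:** I slid each one along the bench with the half-open fingers cradling it, and stopped when the push force rose against the back wall (9 to 16 N). The last pictures show an even row, with gaps of roughly 4 to 7 mm between neighbours.

**Lid:** I pushed it over from behind with the closed fingertips, at 2 to 4 N, then pressed it down until it met its stop at 11 N. The tool height there, 86.0 mm, was what a closed lid should give. In the last scene picture the lid's front corners lay within 1 pixel of where a fully closed lid would be.

**Other things on the bench:** the bowl, tape, mug, wrench and the three look-alikes show no change between the first and last pictures. The screwdriver area changed by 21% of its pixels in the scene view but only 1% in the side view. I put that down to the arm's shadow falling across it.

The robot was clear of everything at hand-in. My first scene estimate put the box nearest the case about 8 mm too close to the robot. I corrected it from the other views before moving anything.

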